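# Clamp a brass bar in the saw jig

### The job

Lay the loose brass bar in the channel of the blue saw jig and slide it along until its end presses snugly but gently, with no more than 10 N, against the brass-tipped length stop, so that the stop does not shift. Then swing the red cam lever over centre with a steady push of less than 20 N until it snaps shut and locks the bar there, ready for sawing. Leave the other tools where they lie.

Things in the scene. Friction and masses are not known exactly. Their poses are not given: they have to be found in the camera images.
- saw_jig: saw jig fixed to the bench, blue base plate 132 x 230 x 10 mm. Origin on the bench top; all offsets are in its frame. The bar channel runs along y: steel bed, top z = 22 mm, y = -46 to 30 mm; fence on the +x side, face at x = 7 mm, top z = 34 mm; cam jaw on the -x side, y = -28 to 28 mm, open face at x = -13 mm, so the open channel is 20 mm wide. Length stop at the -y end.
- channel (a point): point on the bed in the middle of the open channel, at x = -2.5, y = 0, z = 22 mm of the jig
- length_stop: steel rod with a 15 mm brass tip, lying along the channel at z = 30 mm of the jig; origin at the centre of the tip's face, which looks to the jig's +y; same axes as the jig. It is set anywhere from y = -75 to -50 mm. A thumbscrew pinches the rod: it gives way at about 13 N along the channel.
- cam_lever (a joint): lever angle about a vertical pivot at x = -63.5, y = 0 mm of the jig. 0 = open, handle pointing 175 degrees from the jig's x axis; grows counter-clockwise from above to 1.60 = shut on its end stop, handle along the jig's -y. From about 0.5 the jaw squeezes the bar and the lever resists with up to 10 N at the grip. Past dead centre at 1.35 the sprung jaw drives it on to 1.60 and holds it.
- lever_handle: handle of the cam lever: round red sleeve 14 mm thick, from 45 to 105 mm from the pivot; origin on the pivot axis at z = 43 mm, x axis along the handle; sleeve centre line at z = 45 mm of the jig, with only base plate or bench below. Below 0.4 the lever stays where it is left and swings easily.
- lever_grip (a point): centre of the red sleeve, 80 mm from the pivot
- jaw_face: sprung steel jaw face 56 mm long and 12 mm high that the cam drives to the jig's +x against the bar; at lever angle 0.15 it has come 2 mm forward
- brass_bar: loose square brass bar, 14 x 180 x 14 mm, 0.2 to 0.4 kg; origin at the centre of its underside, y axis along its length; both ends alike
- digital_caliper: digital caliper 60 x 200 x 14 mm, a bystander
- ring_clamp: wooden ring clamp 27 x 144 x 24 mm, a bystander
- solder_tin: round cream tin, 56 mm across, 28 mm high, a bystander
- tail_rest (a point): top of the low rest that carries the bar's tail, at x = 0, y = 95, z = 22 mm of the jig; it is 20 mm long (y = 85 to 105) between cheeks 24 mm apart and 7 mm high. From y = 30 to 85 mm there is only the base plate below the bar, so fingers holding the bar can go down there.

How it is judged (in metres and radians):
On the way, in this order (a step that is already met when the one before it is completed fails the run):
1. the bar lies in the channel and presses with more than 3 N on the length stop, the lever still open (below 0.4) (contact force between brass_bar and length_stop above 3 N and angle between the y axis of brass_bar and the y axis of saw_jig, either way round below 0.1 rad and z of brass_bar in the frame of saw_jig below 0.025 m and value of joint cam_lever below 0.4 rad), for 0.1 s.
2. the lever is past centre and shut (above 1.52) and the jaw grips the bar with more than 30 N (value of joint cam_lever above 1.52 rad and contact force between jaw_face and brass_bar above 30 N), for 0.2 s.
At the end, for the whole second after the job is handed in: The lever is shut (angle above 1.52), the jaw grips the bar with more than 30 N, and the bar lies at rest flat on the bed (within 2.5 mm), parallel to the channel (0.04 rad), its end within 2 mm of the stop's face (all of step 2 and y of brass_bar in the frame of length_stop between 0.0875 and 0.092 m and angle between the y axis of brass_bar and the y axis of saw_jig, either way round below 0.04 rad and z of brass_bar in the frame of saw_jig between 0.0195 and 0.0245 m and linear speed of brass_bar below 0.01 m/s); the robot touches nothing.
It fails at once if the length stop is shifted by more than 1.5 mm (distance of length_stop from where it was at the start of the episode above 0.0015 m).
It fails at once if the bar is pressed on the length stop with more than 10 N (contact force between brass_bar and length_stop above 10 N).
It fails at once if the lever's handle is pushed with more than 20 N (contact force between any of the fingers, the arm and lever_handle above 20 N).
It fails at once if a bystander is moved by more than 20 mm (distance of any of digital_caliper, ring_clamp, solder_tin from where it was at the start of the episode above 0.02 m).
It also fails if it takes over 61 s, if anything falls off the work surface, if the arm or the gripper's body presses on something with over 40 N, if the wrist force passes 120 N, or if a joint passes its speed limit or range.

### The arm

A 6-joint arm with a two-finger parallel gripper is mounted at the origin on a cart in front of the work surface, level with it; the furniture and walls round the work are solid. World frame = base frame: x ahead of the robot, y to its left, z up, the work surface at z = 0. Lengths are in mm, angles in rad, forces in N, time in s.
With the tool pointing down it reaches from about 400 to 925 mm from the base axis. Payload 12.5 kg.
Tool frame: the origin (TCP) lies at the very end of the fingers, on their centre line; the grasp point (between the pads) lies 19 mm behind it; z points along the fingers, y is the direction in which the jaws open and shut (so a half turn about z gives the same grasp; the last joint's range is limited). The gripper opens to 95 mm and grips with 3 to 60 N. Pads are 20 mm wide; open, the fingers measure 119 mm over their backs; the gripper's body (75 mm by 180 mm) begins 59 mm behind the grasp point.
Start: joints at [1.013, 0.491, 1.559, -0, 1.092, -0.106], TCP at [272.853, 562.315, 214.661] pointing down, gripper open.
Joint ranges: [-3.1, 3.1], [-0.84, 2.19], [0.05, 2.79], [-1.13, 4.28], [0.06, 2.93], [-2.69, 2.69]. Speed limits (rad/s): [2.22, 2.22, 2.79, 3.14, 3.14, 3.14].

### API

Orientations are given as [roll, pitch, yaw] about the fixed x, y, z axes, in that order (R = Rz(yaw) Ry(pitch) Rx(roll)).
In Python, from cell import env gives the robot as it stands.
- The arm moves only by the shell command python3 -m pendant 'ROWS'. ROWS is JSON, a list that holds one entry, the list of rows, each a list of 5 numbers: the opening, from 0 (shut) to 1 (fully open), then the shift along the tool's x, y, z in m, then the turn about the tool's z in rad. A call has exactly 8 rows; each row is the pose to reach, as a shift and turn from the pose commanded when the call began, along the tool's axes at that moment; what a row does not reach only later rows make up. A row lasts 1/10 s, in which the tool goes at most 50 mm and 8.59 degrees, less where a joint would pass 70% of its speed; a pose out of reach is approached as far as the arm can. A call with a gripper value outside its range is refused whole. The fingers move at their own pace and stop on an object; the grip force is fixed at half the most. Time passes only in rows, so rows that repeat a pose let the fingers close, or fill a call up. It gives the time, the measured TCP pose, the force and the opening at its end, in the units of the state.
- env.state(): the state, without advancing time (a new reading comes with each control period).
- env.read_camera(name): name is "side" or "top" or "wrist"; returns a dict with "image" (400x640x3 uint8, blue, green, red), "range_z" (400x640 float32, mm along the optical axis (not along the pixel's ray), 0 where there is no reading), "fx", "fy", "cx", "cy" (pixels), "rvec" (rotation vector, rad) and "tvec" (3), from world to camera coordinates, as OpenCV has them; the wrist camera has in their place "tool_from_camera" (4x4, takes a point from camera to tool coordinates, whose origin is the TCP and whose axes are the flange's). Camera axes: x right, y down, z forward; pixel columns grow to the right and rows downward; lengths in mm; the calibration is good to about 2 mm. A picture is of the moment at which its call begins: read the wrist's pose just before it.
- env.job_done(): hands the job in, once; it reports no verdict.
The state is a dict: "t": time; "joints": joint angles; "qvel": joint speeds; "tau": joint torques, N m; "eef_pos": TCP position; "tcp_rot": TCP orientation; "ft_force": force on the tool from outside, world axes, zero at the start; "moment": the same for the moment, N m; "opening": opening from 0.0 (shut) to 1.0 (fully open).
Only numpy, scipy, OpenCV 4.12 (cv2) and the standard library are available. Lean on these libraries where they do the work, as an engineer would, in place of code of your own. Each camera call takes 0.05 s, during which the arm holds its last target. There are 200 camera calls.

## Working session

There is one attempt and no reset: what is moved stays moved. The work goes in short steps, Python scripts to look and compute and a shell command to move; the robot and the scene stay as the last step left them, time stands still between calls to the robot, and variables do not carry over. Pictures are saved under pics/ and viewed, about 8 in all and at most 12, crops included, and the job is handed in when it is done.

```bash
ls; mkdir -p pics; cat > h.py <<'E'
import numpy as np, cv2
from cell import env
def shot(n,f=None):
    c=env.read_camera(n)
    if f: cv2.imwrite('pics/'+f,c['image'])
    return c
def cloud(c,T=None):
    z=c['range_z']; v,u=np.mgrid[0:400,0:640]
    p=np.stack([(u-c['cx'])/c['fx']*z,(v-c['cy'])/c['fy']*z,z],-1)
    if T is None:
        R=cv2.Rodrigues(np.array(c['rvec'],float))[0]; w=(p-np.array(c['tvec']).ravel())@R
    else: w=p@T[:3,:3].T+T[:3,3]
    w[z==0]=np.nan
    return w
E
python3 - <<'E'
from h import *
print(env.state())
for n in('top','side'):
    c=shot(n,n+'0.png'); w=cloud(c); np.save(n+'0.npy',w)
    print(n,c['fx'],c['rvec'],c['tvec'],np.nanmin(w.reshape(-1,3),0),np.nanmax(w.reshape(-1,3),0))
E
```

```text
pics
{'t': 0.0, 'joints': array([ 1.01340918e+00,  4.91580080e-01,  1.55949779e+00, -2.28521961e-05,
        1.09170419e+00, -1.05604269e-01]), 'qvel': array([ 0.00056521, -0.00338198, -0.00095013,  0.00010018, -0.00015698,
        0.00190282]), 'tau': array([-2.08318823e-03, -6.12646723e+01, -2.58172166e+01,  6.91518746e-02,
        4.82415897e-02, -9.77566674e-05]), 'eef_pos': array([272.70001535, 562.07026057, 214.03236019]), 'tcp_rot': array([-3.14040774e+00, -1.05218897e-04,  2.68982026e+00]), 'ft_force': array([ 0.09494146, -0.07028726,  0.48394146]), 'moment': array([-3.56158935e-02,  1.48526776e-02,  3.34605919e-05]), 'opening': 1.001410866000562}
top 518.4969304730984 [ 2.14341023 -2.14426022  0.12899226] [ -29.30558827  567.93402712 1606.87767693] [-243.89251441 -778.33191035 -934.90632943] [ 959.44802283 1598.66859336  824.41266326]
side 431.18831769542066 [ 2.01923631 -1.16236026  0.53135429] [-316.6643089   335.85238443  880.22786882] [-210.85045385 -770.10028619 -922.60457786] [ 954.78582924 2636.03046196  640.40720712]
```

View pics/top0.png

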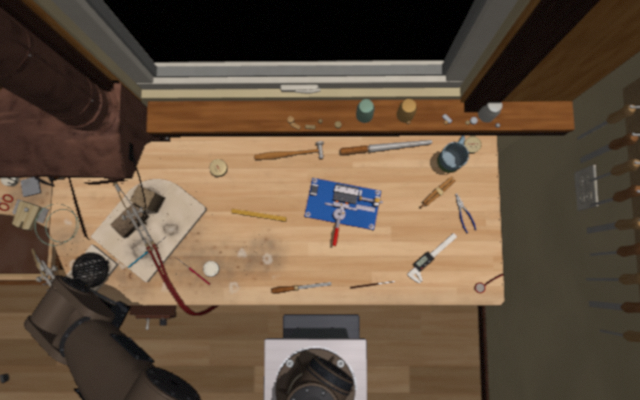

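View pics/side0.png

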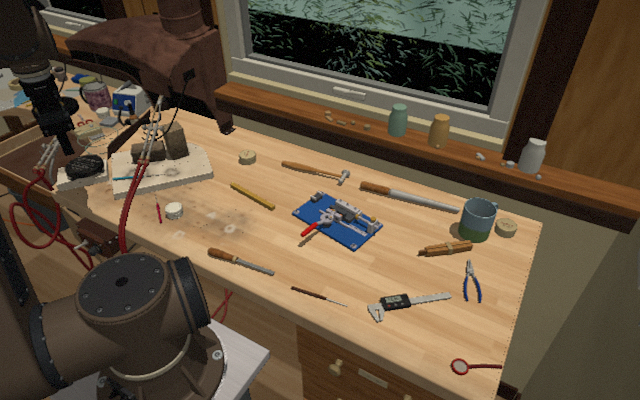

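The top view shows the blue jig centred at about (343,203) and the red handle at (336,238), toward the robot, so jig +x points away from the robot. The bar is at (259,215). The side view agrees: bar (252,196), jig (337,220).

```bash
cat >> h.py <<'E'
def ray(c,uv,z):
    R=cv2.Rodrigues(np.array(c['rvec'],float))[0]; t=np.array(c['tvec']).ravel(); o=-R.T@t
    d=np.array([[(u-c['cx'])/c['fx'],(v-c['cy'])/c['fy'],1] for u,v in np.reshape(uv,(-1,2))])@R
    return o+d*((z-o[2])/d[:,2])[:,None]
def masks(c):
    h=cv2.cvtColor(c['image'],cv2.COLOR_BGR2HSV)
    return dict(blue=cv2.inRange(h,(105,150,60),(125,255,255)),red=cv2.inRange(h,(0,170,90),(6,255,255))|cv2.inRange(h,(174,170,90),(180,255,255)),
      brass=cv2.inRange(h,(20,130,90),(32,255,255)))
E
python3 - <<'E'
from h import *
for n in('top','side'):
    c=shot(n); w=cloud(c); m=masks(c)
    for k,zz,hz in(('blue',10,1),('red',45,1),('brass',14,1)):
        num,l,s,ce=cv2.connectedComponentsWithStats(m[k])
        for i in range(1,num):
            if s[i,4]<25: continue
            v,u=np.where(l==i); P=ray(c,np.c_[u,v],zz)
            r=cv2.minAreaRect(P[:,:2].astype(np.float32))
            q=w[l==i]
            if not(350<P[:,0].mean()<800 and abs(P[:,1].mean())<400): continue
            print(n,k,s[i,4],'px',ce[i].round(),'rect',np.round(r[0],1),np.round(r[1],1),round(r[2],1),'depth med',np.nanmedian(q,0).round(1))
E
```

```text
top blue 755 px [322. 202.] rect [590.4 -24.4] [ 93.2 125.2] 80.9 depth med [583.6 -22.    9. ]
top blue 92 px [368. 193.] rect [ 613.8 -165.1] [51.9 24.4] 78.4 depth med [ 613.  -170.8    9.3]
top blue 52 px [365. 203.] rect [ 580.7 -159.5] [49.2 10.7] 80.3 depth med [ 580.1 -159.1    9.5]
top blue 430 px [359. 218.] rect [ 531.4 -137.6] [105.7  52.2] 82.7 depth med [ 531.7 -140.9    9.1]
top red 55 px [335. 237.] rect [469.1 -64. ] [10.8 48.5] 80.5 depth med [469.9 -63.5  49.6]
side blue 560 px [314. 209.] rect [581.5 -19.4] [ 79.5 129.6] 78.4 depth med [571.2 -15.4   7.5]
side blue 115 px [358. 224.] rect [ 580.9 -150.1] [75.2 32.9] 85.9 depth med [ 579.8 -155.     7.2]
side blue 657 px [345. 235.] rect [ 555.4 -136.4] [133.  123.7] 79.2 depth med [ 523.9 -140.4    7.3]
side red 87 px [309. 229.] rect [463.3 -65.5] [15.2 61.9] 79.8 depth med [462.6 -66.3  46.7]
side brass 35 px [245. 191.] rect [537.5 205. ] [65.3 15. ] 79.6 depth med [538.4 205.3  11. ]
side brass 26 px [269. 205.] rect [520.6 103.7] [33.8 12. ] 84.2 depth med [524.1 107.7  10.1]
```

```bash
python3 -m pendant '[[[1,-0.04,-0.025,-0.03,0.15],[1,-0.08,-0.05,-0.03,0.3],[1,-0.12,-0.075,-0.03,0.45],[1,-0.16,-0.1,-0.03,0.6],[1,-0.2,-0.125,-0.03,0.75],[1,-0.24,-0.15,-0.03,0.9],[1,-0.28,-0.175,-0.03,1.05],[1,-0.32,-0.2,-0.03,1.2]]]'
python3 - <<'E'
from h import *
print(shot('wrist')['tool_from_camera'])
c=shot('top')
m=masks(c)['blue']; v,u=np.where(m>0); P=ray(c,np.c_[u,v],10); k=(abs(P[:,0]-560)<150)&(abs(P[:,1]+85)<180)
r=cv2.minAreaRect(P[k,:2].astype(np.float32)); print(r, cv2.boxPoints(r))
s=env.state(); print(s['tcp_rot'],s['eef_pos'])
w=cloud(c); k=(w[...,2]>6)&(w[...,2]<25)&(abs(w[...,0]-530)<60)&(abs(w[...,1]-155)<110)
print(cv2.minAreaRect(w[k][:,:2].astype(np.float32)))
E
```

```text
t: 1.0
eef_pos: [474.1, 240.9, 244.7]
tcp_rot: [3.141, -0.0, 1.484]
ft_force: [0.2, 0.4, 0.4]
opening: 0.999
[[ 3.06984444e-04 -9.55635429e-01 -2.94551919e-01  8.33398216e+01]
 [ 9.99999502e-01  5.73057350e-04 -8.17002370e-04  4.84836095e-01]
 [ 9.49551552e-04 -2.94551521e-01  9.55635129e-01 -1.71790995e+02]
 [ 0.00000000e+00  0.00000000e+00  0.00000000e+00  1.00000000e+00]]
((578.6937866210938, -87.13999938964844), (219.99415588378906, 123.29277801513672), 78.92797088623047) [[ 497.07068   -183.2509   ]
 [ 618.0686    -206.9284   ]
 [ 660.3169       8.9709015]
 [ 539.319       32.648407 ]]
[3.14099358e+00 4.89926875e-04 1.48011560e+00] [475.79905499 238.79454501 244.55790305]
((529.9410400390625, 154.0438232421875), (218.6596221923828, 114.981201171875), 88.54014587402344)
```

```bash
python3 -m pendant '[[[1,-0.02,0.03,0,0.08],[1,-0.034,0.057,0,0.08],[1,-0.034,0.057,0,0.08],[1,-0.034,0.057,0,0.08],[1,-0.034,0.057,0,0.08],[1,-0.034,0.057,0,0.08],[1,-0.034,0.057,0,0.08],[1,-0.034,0.057,0,0.08]]]'
cat >> h.py <<'E'
from scipy.spatial.transform import Rotation as Ro
def wrist(f=None):
    s=env.state(); c=shot('wrist',f); T=np.eye(4); T[:3,:3]=Ro.from_euler('xyz',s['tcp_rot']).as_matrix(); T[:3,3]=s['eef_pos']
    M=T@np.array(c['tool_from_camera']); R=M[:3,:3].T
    c['rvec']=cv2.Rodrigues(R)[0]; c['tvec']=-R@M[:3,3]
    return c,s
E
python3 - <<'E'
from h import *
c,s=wrist('w1.png'); w=cloud(c); np.save('w1.npy',w)
print(s['eef_pos'],s['tcp_rot'])
m=masks(c)['brass']; num,l,st,ce=cv2.connectedComponentsWithStats(m)
for i in range(1,num):
    if st[i,4]>300:
        v,u=np.where(l==i); P=ray(c,np.c_[u,v],14); print(st[i,4],ce[i],cv2.minAreaRect(P[:,:2].astype(np.float32)),np.nanmedian(w[l==i],0))
k=(w[...,2]>10)&(w[...,2]<20)&(abs(w[...,0]-530)<60)&(abs(w[...,1]-155)<120)
print(k.sum(),cv2.minAreaRect(w[k][:,:2].astype(np.float32)),np.median(w[k],0))
E
```

```text
t: 1.9
eef_pos: [527.2, 204.6, 244.8]
tcp_rot: [3.141, -0.0, 1.411]
ft_force: [1.0, -0.6, -0.8]
opening: 1.001
[527.16082295 204.56639416 244.80545799] [ 3.14139364e+00 -1.89143254e-04  1.41055085e+00]
1150 [334.6773913  185.97217391] ((542.3949584960938, 183.0926513671875), (176.0601348876953, 14.052506446838379), 80.60094451904297) [542.23404333 180.69258341  15.71065043]
1522 ((540.5923461914062, 154.0309600830078), (237.0270233154297, 25.83234405517578), 85.43626403808594) [544.1813146  193.20294178  15.66999911]
```

View pics/w1.png

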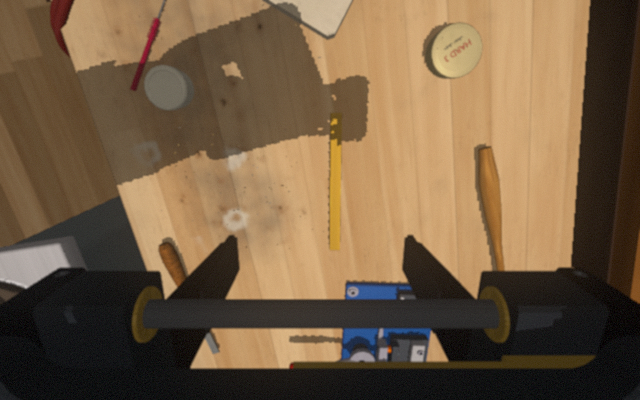

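The wrist view shows the bar from (335,115) to (335,248). Its centre differs by about 29 mm in y from the top and side views, so I'll check the views against other landmarks.

```bash
python3 - <<'E'
from h import *
w=np.load('w1.npy'); t=np.load('top0.npy'); s=np.load('side0.npy')
print('tin wrist',w[50,455],'top',t[168,218],'side',s[156,247])
for p in((300,150),(100,250),(200,300),(120,330),(240,335),(290,352)): print('w',p,w[p[0],p[1]].round(1))
for u in (233,240,259,280,285): print('top bar col',u,[t[v,u].round(0) for v in range(208,221,3)])
st=env.state();print(st['eef_pos'],st['qvel'].round(3))
c,_=wrist(); w2=cloud(c); print(w2[50,455],w2[240,335])
c=shot('top','top1.png');d=cv2.resize(c['image'][150:270,200:400],None,fx=4,fy=4,interpolation=cv2.INTER_CUBIC);cv2.imwrite('pics/top1c.png',d)
E
```

```text
tin wrist [695.05936231 316.84366937  27.65627753] top [693.64628268 315.60523198  22.81381976] side [682.00284832 308.97621144  22.88112528]
w (300, 150) [485.  241.8 337.6]
w (100, 250) [456.  302.5   1.8]
w (200, 300) [493.5 166.9   0.8]
w (120, 330) [548.6 264.2  15. ]
w (240, 335) [531.6 108.   14.9]
w (290, 352) [544.2  28.6  15.5]
top bar col 233 [array([565., 267.,   4.]), array([553., 264.,  20.]), array([545., 266.,   5.]), array([536., 267.,   3.]), array([526., 267.,  -1.])]
top bar col 240 [array([566., 245.,   0.]), array([554., 242.,  17.]), array([546., 245.,  -1.]), array([537., 245.,  -4.]), array([527., 245.,  -3.])]
top bar col 259 [array([565., 183.,   1.]), array([555., 182.,   6.]), array([545., 182.,   5.]), array([536., 183.,  -3.]), array([526., 182.,   2.])]
top bar col 280 [array([565., 115.,   1.]), array([556., 115.,  -3.]), array([546., 115.,  -2.]), array([535., 114.,   7.]), array([526., 114.,   4.])]
top bar col 285 [array([566.,  99.,  -1.]), array([556.,  99.,  -1.]), array([546.,  98.,  -2.]), array([534.,  96.,  20.]), array([525.,  97.,  14.])]
[527.2388026  204.47537268 244.77209143] [-0.006  0.002 -0.002  0.001  0.    -0.001]
[694.49947955 316.59334756  29.25830918] [531.68417738 107.62232838  14.13364516]
```

View pics/top1c.png

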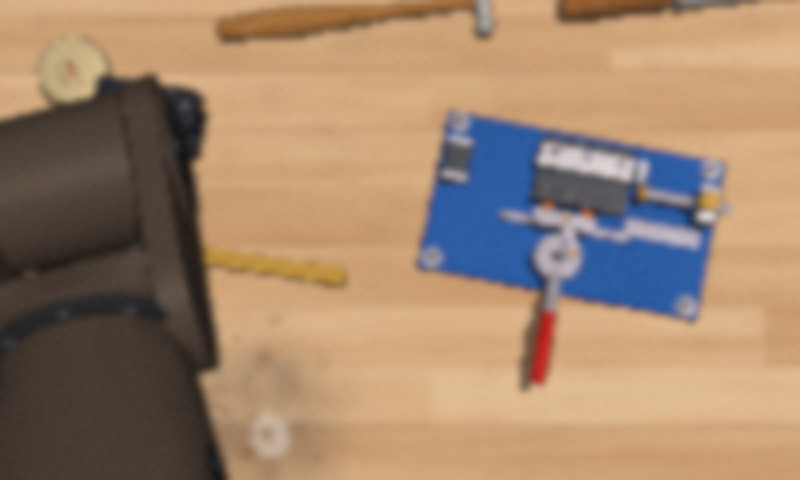

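```bash
python3 -m pendant '[[[1,-0.045,0.015,0,0],[1,-0.09,0.03,0,0],[1,-0.135,0.045,0,0],[1,-0.18,0.06,0,0],[1,-0.225,0.07,0,0],[1,-0.265,0.085,0,0],[1,-0.28,0.089,0,0],[1,-0.28,0.089,0,0]]]'
python3 -m pendant '[[[1,0,0,0,0],[1,0,0,0,0],[1,0,0,0,0],[1,0,0,0,0],[1,0,0,0,0],[1,0,0,0,0],[1,0,0,0,0],[1,0,0,0,0]]]'
python3 - <<'E'
from h import *
c,s=wrist('w2.png'); w=cloud(c); np.save('w2.npy',w); np.save('w2c.npy',c,allow_pickle=True)
cv2.imwrite('pics/w2c.png',cv2.resize(c['image'][0:260,200:500],None,fx=2.3,fy=2.3,interpolation=cv2.INTER_CUBIC))
print(s['eef_pos'],s['tcp_rot'],s['qvel'].round(3))
m=masks(c)
k=m['blue']; v,u=np.where(k>0); P=ray(c,np.c_[u,v],10); g=(abs(P[:,0]-565)<130)&(abs(P[:,1]+85)<150)
r=cv2.minAreaRect(P[g,:2].astype(np.float32)); print(r,cv2.boxPoints(r))
for z in(45,52):
    v,u=np.where(m['red']>0); P=ray(c,np.c_[u,v],z); g=(abs(P[:,0]-470)<60)&(abs(P[:,1]+65)<50); print('red',cv2.minAreaRect(P[g,:2].astype(np.float32)))
E
```

```text
t: 2.85
eef_pos: [570.5, -88.3, 244.3]
tcp_rot: [-3.141, -0.0, 1.407]
ft_force: [-0.1, 1.0, 0.1]
opening: 1.003
t: 3.65
eef_pos: [570.5, -86.5, 244.6]
tcp_rot: [3.142, -0.0, 1.41]
ft_force: [-0.2, 0.0, -0.5]
opening: 0.999
[570.45765904 -86.45961832 244.64256174] [ 3.14153102e+00 -8.42648110e-05  1.40983861e+00] [ 0.001  0.001 -0.    -0.001  0.002  0.   ]
((579.1580810546875, -87.89956665039062), (226.00083923339844, 127.80493927001953), 78.85459899902344) [[ 494.6179  -186.41647]
 [ 620.01245 -211.1211 ]
 [ 663.69824   10.61734]
 [ 538.3037    35.32196]]
red ((467.0802917480469, -65.32372283935547), (10.699777603149414, 56.61267852783203), 80.80532836914062)
red ((469.289306640625, -64.17278289794922), (10.49813175201416, 55.5457763671875), 80.80542755126953)
```

View pics/w2c.png

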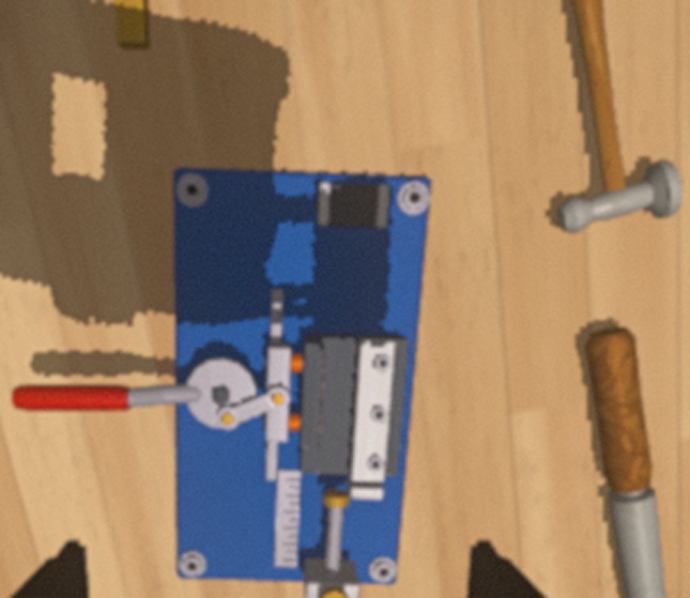

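The crop shows the bed from (303,338) to (303,472), the fence's left edge at u≈355, the brass tip at (337,497), the hub at (222,395) and the tail rest at (354,205). I'll cast these points at their known heights.

```bash
python3 - <<'E'
from h import *
c=np.load('w2c.npy',allow_pickle=True).item()
th=np.radians(-11.15); ex=np.array([np.cos(th),np.sin(th)]); ey=np.array([-ex[1],ex[0]])
o=np.array([579.16,-87.9])
def P(u,v,z,n):
    p=ray(c,[[200+u/2.3,v/2.3]],z)[0]; d=p[:2]-o; print(n,p.round(1),'jig-ish',(d@ex).round(1),(d@ey).round(1))
P(303,338,22,'bed +y L');P(303,472,22,'bed -y L')
P(357,340,34,'fence +y');P(351,492,34,'fence -y')
P(332,183,29,'rest cheek L top+');P(375,183,29,'cheekR');P(333,227,22,'rest L -');P(378,227,22,'rest R-');P(319,183,29,'outer L');P(389,227,29,'outer R-')
P(337,491,36,'tip face top');P(325,491,30,'tip L');P(350,491,30,'tip R');P(337,507,36,'tip back')
for z in(43,52):P(222,395,z,'hub');P(14,398,z,'handle end');P(128,397,z,'sleeve start')
# edges gradient along channel column for bed & tip
im=cv2.cvtColor(c['image'],cv2.COLOR_BGR2GRAY)
print(im[135:225,346].tolist())
w=np.load('w2.npy'); 
for v in range(140,226,5): print(v,w[v,346].round(0),c['image'][v,346], end=';')
E
```

```text
bed +y L [589.1 -58.1  22. ] jig-ish 4.0 31.2
bed -y L [ 578.  -131.3   22. ] jig-ish 7.2 -42.8
fence +y [616.  -61.9  34. ] jig-ish 31.1 32.7
fence -y [ 602.2 -142.9   34. ] jig-ish 33.3 -49.5
rest cheek L top+ [614.2  14.9  29. ] jig-ish 14.5 107.6
cheekR [634.9  11.5  29. ] jig-ish 35.4 108.3
rest L - [612.4  -5.5  22. ] jig-ish 16.6 87.3
rest R- [634.8  -9.1  22. ] jig-ish 39.3 88.1
outer L [608.   15.9  29. ] jig-ish 8.2 107.4
outer R- [639.2  -9.9  29. ] jig-ish 43.9 88.2
tip face top [ 594.7 -140.4   36. ] jig-ish 25.4 -48.5
tip L [ 588.4 -141.5   30. ] jig-ish 19.4 -50.8
tip R [ 601.9 -143.7   30. ] jig-ish 33.1 -50.3
tip back [ 593.5 -149.5   36. ] jig-ish 26.0 -57.7
hub [543.7 -77.2  43. ] jig-ish -36.8 3.6
handle end [438.6 -61.8  43. ] jig-ish -143.0 -1.6
sleeve start [496.2 -70.6  43. ] jig-ish -84.8 1.0
hub [544.7 -75.5  52. ] jig-ish -36.2 5.5
handle end [442.1 -60.4  52. ] jig-ish -139.8 0.5
sleeve start [498.3 -69.   52. ] jig-ish -83.0 2.9
[52, 46, 52, 47, 48, 49, 51, 56, 53, 52, 52, 67, 87, 97, 96, 94, 95, 94, 93, 96, 96, 95, 93, 92, 95, 94, 94, 96, 95, 97, 96, 95,
[... 168 characters left out ...]
1, 52, 56, 65, 74, 72, 67, 82, 117, 150, 156, 157, 162, 169, 167, 168, 167]
140 [608. -54.  12.] [79 49 37];145 [607. -60.  15.] [62 50 51];150 [606. -64.  23.] [96 93 94];155 [605. -70.  23.] [98 95 96];160 [604. -76.  24.] [97 93 95];165 [603. -82.  24.] [98 95 97];170 [602. -88.  24.] [102  96  98];175 [601. -95.  24.] [96 92 93];180 [ 600. -101.   24.] [101  99 101];185 [ 600. -108.   23.] [101  99 100];190 [ 599. -114.   24.] [94 92 93];195 [ 598. -120.   25.] [99 97 98];200 [ 597. -127.   24.] [99 97 97];205 [ 596. -133.   24.] [94 90 90];210 [ 595. -144.   12.] [85 56 45];215 [ 594. -142.   36.] [ 42  79 104];220 [ 593. -147.   40.] [113 157 192];225 [ 592. -156.   35.] [167 163 172];
```

```bash
python3 -c "
import cv2
i=cv2.imread('pics/w2.png')[130:260,290:400]
cv2.imwrite('pics/w2z.png',cv2.resize(i,None,fx=4.5,fy=4.5,interpolation=cv2.INTER_CUBIC))"
```

```text
(no output)
```

View pics/w2z.png

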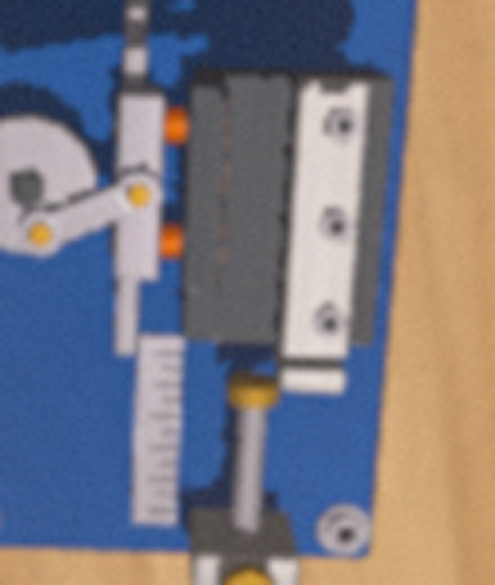

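```bash
python3 - <<'E'
from h import *
c=np.load('w2c.npy',allow_pickle=True).item(); im=c['image']; g=cv2.cvtColor(im,cv2.COLOR_BGR2GRAY).astype(float); b=masks(c)['blue']
def fit(uv,z,n):
    p=ray(c,uv,z)[:,:2].astype(np.float32); vx,vy,x,y=cv2.fitLine(p,cv2.DIST_HUBER,0,.01,.01).ravel(); s=np.sign(vy)
    print(n,'yaw',np.degrees(np.arctan2(-vx*s,vy*s)).round(2),'x at y=-88',(x+vx/vy*(-88-y)).round(2)); return
L=[];R=[];F=[]
for v in range(80,246,3):
    k=np.where(b[v,260:400]>0)[0]
    if len(k): L.append((259.5+k[0],v)); R.append((260.5+k[-1],v))
for v in range(155,205,2):
    r=g[v,345:362]; j=np.argmax(np.diff(r)); F.append((345.5+j,v))
fit(L,10,'plateL');fit(R,10,'plateR');fit(F,34,'fence')
B=[]
for v in range(155,203,2):
    r=im[v,325:342].astype(int).max(1)-im[v,325:342].astype(int).min(1); j=np.argmin(np.diff(r)); B.append((325.5+j,v))
fit(B,22,'bedL')
for u in(338,346): 
  for v,z in((146.3,22),(205.6,22),(215.5,37.5),(211,22.5),(213.5,30)): print(u,v,z,ray(c,[[u,v]],z)[0].round(1))
E
```

```text
plateL yaw -13.36 x at y=-88 516.55
plateR yaw -11.09 x at y=-88 643.95
fence yaw -11.23 x at y=-88 612.17
bedL yaw -9.97 x at y=-88 582.35
338 146.3 22 [596.7 -58.5  22. ]
338 205.6 22 [ 585.8 -133.1   22. ]
338 215.5 37.5 [ 583.9 -140.8   37.5]
338 211 22.5 [ 584.8 -140.2   22.5]
338 213.5 30 [ 584.3 -140.9   30. ]
346 146.3 22 [606.2 -60.1  22. ]
346 205.6 22 [ 595.9 -134.8   22. ]
346 215.5 37.5 [ 593.7 -142.4   37.5]
346 211 22.5 [ 594.9 -141.8   22.5]
346 213.5 30 [ 594.2 -142.5   30. ]
```

Jig estimate: origin (605,-90), yaw about -11°, stop face at jig y≈-53.5. Next I grip the bar 20 mm toward +y from its centre.

```bash
python3 -m pendant '[[[0.7,0.045,-0.011,0,0],[0.6,0.09,-0.023,0,0],[0.5,0.135,-0.034,0,0],[0.5,0.18,-0.045,0,0],[0.5,0.22,-0.056,0.02,0],[0.5,0.255,-0.065,0.05,0],[0.5,0.2816,-0.0708,0.09,0],[0.5,0.2816,-0.0708,0.135,0]]]'
python3 -m pendant '[[[0.5,0,0,0.04,0],[0.5,0,0,0.06,0],[0.5,0,0,0.07,0],[0.5,0,0,0.07,0],[0.5,0,0,0.07,0],[0.5,0,0,0.07,0],[0.5,0,0,0.07,0],[0.5,0,0,0.07,0]]]'
python3 - <<'E'
from h import *
s=env.state(); print(s['eef_pos'],s['tcp_rot'])
c,s=wrist('w3.png'); m=masks(c)['brass']; num,l,st,ce=cv2.connectedComponentsWithStats(m)
i=1+np.argmax(st[1:,4]); v,u=np.where(l==i); print(st[i],cv2.minAreaRect(ray(c,np.c_[u,v],14)[:,:2].astype(np.float32)))
E
```

```text
t: 4.5
eef_pos: [545.7, 205.9, 109.1]
tcp_rot: [3.139, -0.001, 1.413]
ft_force: [1.2, 0.0, 0.2]
opening: 0.506
t: 5.3
eef_pos: [546.0, 202.9, 40.4]
tcp_rot: [3.14, -0.001, 1.41]
ft_force: [-0.5, -0.7, -0.2]
opening: 0.497
[546.02320946 202.8917217   40.43160205] [ 3.14038918e+00 -5.87856270e-04  1.40971667e+00]
[ 309  125   22  175 2620] ((547.544921875, 212.9849853515625), (119.71942138671875, 13.434624671936035), 80.93098449707031)
```

View pics/w3.png

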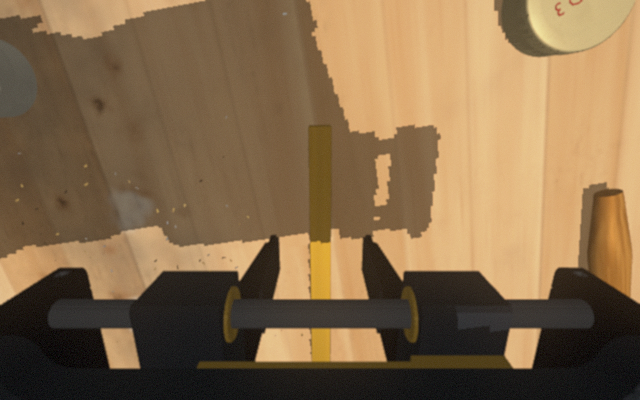

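The bar sits midway between the fingers at u≈320. Its far end at (320,125) confirms the centre at (542.8,183.3). I'll descend and grip.

```bash
python3 -m pendant '[[[0.5,0,0,0.02,0],[0.5,0,0,0.037,0],[0.5,0,0,0.037,0],[0,0,0,0.037,0],[0,0,0,0.037,0],[0,0,0,0.037,0],[0,0,0,0.037,0],[0,0,0,0.037,0]]]'; python3 -m pendant '[[[0,0,0,0,0],[0,0,0,0,0],[0,0,0,0,0],[0,0,0,-0.02,0],[0,0,0,-0.05,0],[0,0,0,-0.08,0],[0,0,0,-0.08,0],[0,0,0,-0.08,0]]]'; python3 -c "
from h import *
s=env.state();print(s['eef_pos'],s['tcp_rot'],s['ft_force'],s['opening'],s['moment'])"
```

```text
t: 6.15
eef_pos: [545.8, 202.9, 3.0]
tcp_rot: [3.141, -0.0, 1.41]
ft_force: [-0.8, -0.1, 2.4]
opening: 0.142
t: 6.95
eef_pos: [545.5, 202.8, 82.3]
tcp_rot: [3.142, -0.0, 1.41]
ft_force: [-0.2, 0.3, -4.1]
opening: 0.145
[545.46154867 202.8044212   82.25688952] [ 3.14154501e+00 -1.36219376e-04  1.40979263e+00] [-0.21379935  0.34153232 -4.08618185] 0.14462873833002338 [ 0.00896547  0.09961887 -0.04201103]
```

```bash
python3 -m pendant '[[[0,-0.036,0.018,0,0.005],[0,-0.072,0.036,0,0.01],[0,-0.108,0.054,0,0.015],[0,-0.144,0.072,0,0.02],[0,-0.18,0.09,0,0.025],[0,-0.205,0.102,0,0.031],[0,-0.213,0.1056,0,0.031],[0,-0.213,0.1056,0,0.031]]]'; python3 -m pendant '[[[0,0,0,0.01,0],[0,0,0,0.02,0],[0,0,0,0.03,0],[0,0,0,0.035,0],[0,0,0,0.035,0],[0,0,0,0.035,0],[0,0,0,0.035,0],[0,0,0,0.035,0]]]'; python3 - <<'E'
from h import *
c,s=wrist('w4.png'); np.save('w4c.npy',c,allow_pickle=True)
print(s['eef_pos'],s['tcp_rot'],s['ft_force'])
c2=shot('top'); s2=shot('side','side4.png')
a=cv2.resize(c['image'][60:360,170:470],(600,600),interpolation=cv2.INTER_CUBIC)
cv2.imwrite('pics/w4c.png',a)
E
```

```text
t: 7.75
eef_pos: [615.2, -25.1, 80.9]
tcp_rot: [-3.139, -0.0, 1.377]
ft_force: [-0.8, 0.3, -4.8]
opening: 0.142
t: 8.55
eef_pos: [616.0, -24.4, 48.1]
tcp_rot: [3.141, -0.0, 1.379]
ft_force: [-0.1, 0.2, -3.7]
opening: 0.142
[616.01586764 -24.36088655  48.05353554] [ 3.14078774e+00 -1.52168505e-04  1.37874539e+00] [-0.08193269  0.17275542 -3.69052932]
```

View pics/w4c.png

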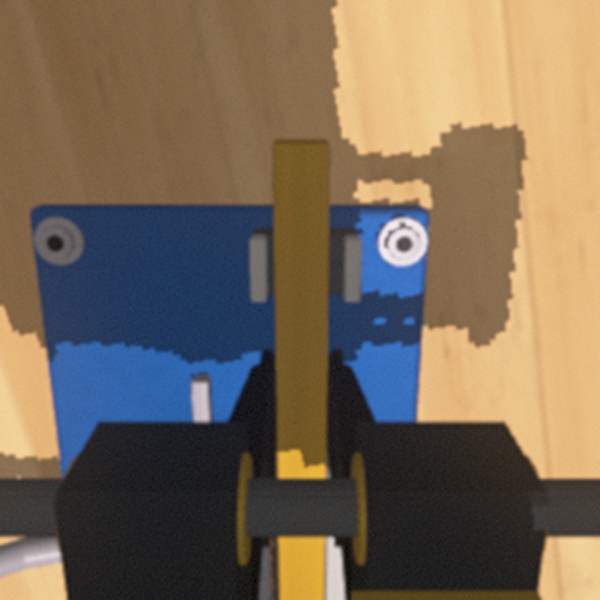

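The yaw looks right: the plate edge is level in the picture. The bar spans u 274–329 between the cheeks at 268–345. I'll cast rays to get the lateral offset.

```bash
python3 - <<'E'
from h import *
c=np.load('w4c.npy',allow_pickle=True).item()
a=1.379; ey=np.array([np.cos(a),np.sin(a)]); ex=np.array([ey[1],-ey[0]]); o=np.array([604.9,-90.1])
for u,v,z,n in((268,235,29,'cheekL'),(268,300,29,'cheekL2'),(345,235,29,'cheekR'),(345,300,29,'cheekR2'),(274,150,59,'barL'),(329,150,59,'barR'),(275,400,59,'barL2'),(328,400,59,'barR2'),(301,141,59,'end')):
    d=ray(c,[[170+u/2,60+v/2]],z)[0][:2]-o; print(n,(d@ex).round(1),(d@ey).round(1))
d=env.state()['eef_pos'][:2]-o; print('tcp',d@ex,d@ey)
E
```

```text
cheekL -11.2 106.4
cheekL2 -11.5 85.7
cheekR 12.0 106.4
cheekR2 12.5 85.7
barL -7.8 134.5
barR 5.6 134.5
barL2 -8.4 66.8
barR2 6.2 66.8
end -1.2 136.6
tcp -1.7028009086669567 66.6003469418648
```

```bash
python3 -m pendant '[[[0,0,0,0.01,0],[0,0,0,0.016,0],[0,0,0,0.019,0],[0,0,0,0.02,0],[0,0,0,0.021,0],[0,0,0,0.022,0],[0,0,0,0.0225,0],[0,0,0,0.0225,0]]]'
```

```text
t: 9.5
eef_pos: [615.9, -24.3, 25.2]
tcp_rot: [3.141, -0.0, 1.379]
ft_force: [-0.8, 0.6, -2.7]
opening: 0.148
```

```bash
python3 -m pendant '[[[0,-0.001,0,0,0],[0,-0.002,0,0,0],[0,-0.003,0,0,0],[0,-0.004,0,0,0],[0,-0.005,0,0,0],[0,-0.006,0,0,0],[0,-0.007,0,0,0],[0,-0.007,0,0,0]]]'
python3 -c "
from h import *
s=env.state();print(s['eef_pos'],s['ft_force'],s['moment'])
s=shot('side','s5.png');cv2.imwrite('pics/s5c.png',cv2.resize(s['image'][180:260,280:400],None,fx=6,fy=6,interpolation=cv2.INTER_CUBIC))"
```

```text
t: 10.3
eef_pos: [614.5, -31.3, 25.1]
tcp_rot: [3.142, -0.0, 1.379]
ft_force: [-0.2, -0.8, -3.6]
opening: 0.141
[614.46124272 -31.32616471  25.12319343] [-0.16273482 -0.82715358 -3.63362326] [-0.0827738   0.05772971 -0.06048286]
```

View pics/s5c.png

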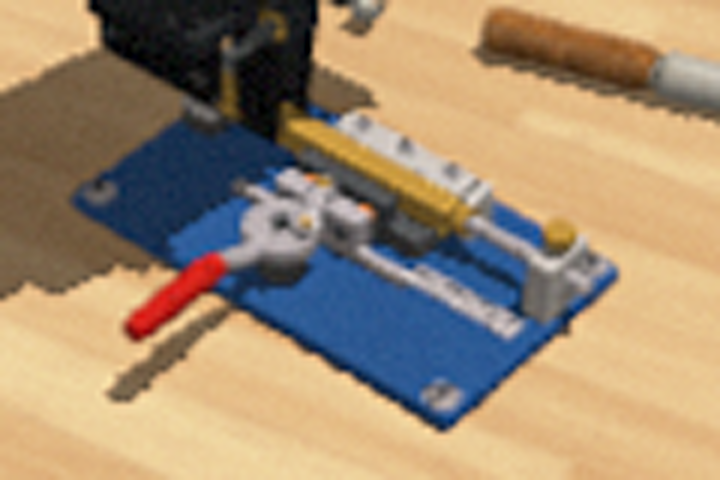

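The side crop shows the bar lying in the channel, its end at about (465,215), close to the brass tip. From here I creep forward while watching the force.

```bash
python3 -m pendant '[[[0,-0.0003,0,0,0],[0,-0.0006,0,0,0],[0,-0.0006,0,0,0],[0,-0.0006,0,0,0],[0,-0.0006,0,0,0],[0,-0.0006,0,0,0],[0,-0.0006,0,0,0],[0,-0.0006,0,0,0]]]' | grep -E 'eef|force'
```

```text
eef_pos: [614.4, -31.8, 25.1]
ft_force: [-0.5, -0.4, -2.6]
```

```bash
python3 -m pendant '[[[0,-0.0003,0,0,0],[0,-0.0006,0,0,0],[0,-0.0006,0,0,0],[0,-0.0006,0,0,0],[0,-0.0006,0,0,0],[0,-0.0006,0,0,0],[0,-0.0006,0,0,0],[0,-0.0006,0,0,0]]]' | grep -E 'eef|force'
```

```text
eef_pos: [614.3, -32.4, 25.1]
ft_force: [0.3, -1.0, -2.7]
```

```bash
python3 -m pendant '[[[0,-0.0003,0,0,0],[0,-0.0005,0,0,0],[0,-0.0005,0,0,0],[0,-0.0005,0,0,0],[0,-0.0005,0,0,0],[0,-0.0005,0,0,0],[0,-0.0005,0,0,0],[0,-0.0005,0,0,0]]]' | grep -E 'eef|force'
```

```text
eef_pos: [614.2, -32.9, 25.1]
ft_force: [0.2, 0.0, -2.4]
```

```bash
python3 -m pendant '[[[0,-0.0003,0,0,0],[0,-0.0005,0,0,0],[0,-0.0005,0,0,0],[0,-0.0005,0,0,0],[0,-0.0005,0,0,0],[0,-0.0005,0,0,0],[0,-0.0005,0,0,0],[0,-0.0005,0,0,0]]]' | grep -E 'eef|force'
```

```text
eef_pos: [614.1, -33.4, 25.1]
ft_force: [-1.0, 0.2, -2.4]
```

```bash
python3 -m pendant '[[[0,-0.0003,0,0,0],[0,-0.0005,0,0,0],[0,-0.0005,0,0,0],[0,-0.0005,0,0,0],[0,-0.0005,0,0,0],[0,-0.0005,0,0,0],[0,-0.0005,0,0,0],[0,-0.0005,0,0,0]]]' | grep -E 'eef|force'
```

```text
eef_pos: [614.0, -33.8, 25.1]
ft_force: [0.2, -0.4, -2.7]
```

```bash
python3 -m pendant '[[[0,-0.0003,0,0,0],[0,-0.0005,0,0,0],[0,-0.0005,0,0,0],[0,-0.0005,0,0,0],[0,-0.0005,0,0,0],[0,-0.0005,0,0,0],[0,-0.0005,0,0,0],[0,-0.0005,0,0,0]]]' | grep -E 'eef|force'
```

```text
eef_pos: [613.9, -34.0, 25.1]
ft_force: [1.3, 4.9, -3.2]
```

```bash
python3 -c "
from h import *
for i in range(5):
    s=env.state();print(s['ft_force'].round(1),s['eef_pos'].round(2)); env.read_camera('wrist')"
```

```text
[ 1.3  4.9 -3.2] [613.93 -34.03  25.15]
[ 0.1  5.1 -2.7] [613.93 -34.02  25.16]
[ 1.1  5.2 -2.6] [613.92 -34.01  25.15]
[ 1.4  4.5 -2.7] [613.92 -34.01  25.15]
[ 1.3  5.8 -2.4] [613.92 -34.02  25.13]
```

The stop force is steady at about 5 N with the lever open, so step 1 is met. Now I release the bar, rise, and go to the lever.

```bash
python3 -m pendant '[[[0.2,0,0,0,0],[0.3,0,0,0,0],[0.35,0,0,0,0],[0.35,0,0,-0.005,0],[0.35,0,0,-0.03,0],[0.35,0,0,-0.06,0],[0.35,0,0,-0.09,0],[0.35,0,0,-0.09,0]]]'; python3 -m pendant '[[[0,-0.01,-0.04,0,0],[0,-0.02,-0.08,0,-0.01],[0,-0.03,-0.12,0,-0.03],[0,-0.0346,-0.1425,0,-0.035],[0,-0.0346,-0.1425,0.0,-0.035],[0,-0.0346,-0.1425,0.02,-0.035],[0,-0.0346,-0.1425,0.04,-0.035],[0,-0.0346,-0.1425,0.04,-0.035]]]'; python3 - <<'E'
from h import *
s=env.state(); print(s['eef_pos'],s['tcp_rot'],s['opening'])
c=shot('top','top6.png'); cv2.imwrite('pics/top6c.png',cv2.resize(c['image'][160:260,280:400],None,fx=5,fy=5,interpolation=cv2.INTER_CUBIC))
c,s=wrist('w6.png'); m=masks(c)['red']; v,u=np.where(m>0); P=ray(c,np.c_[u,v],49); g=(abs(P[:,0]-470)<60)&(abs(P[:,1]+65)<40);print(g.sum(),cv2.minAreaRect(P[g,:2].astype(np.float32)))
E
```

```text
t: 16.2
eef_pos: [615.6, -34.7, 119.4]
tcp_rot: [3.135, -0.0, 1.379]
ft_force: [0.1, -0.6, 0.7]
opening: 0.348
t: 17.0
eef_pos: [467.2, -41.1, 73.4]
tcp_rot: [-3.139, -0.0, 1.414]
ft_force: [-0.5, -0.1, 0.6]
opening: 0.005
[467.24935459 -41.06648144  73.41992982] [-3.13882365e+00 -2.71525271e-04  1.41354605e+00] 0.004701921333254233
683 ((469.10809326171875, -64.10183715820312), (13.585680961608887, 57.86750793457031), 81.09886932373047)
```

View pics/w6.png

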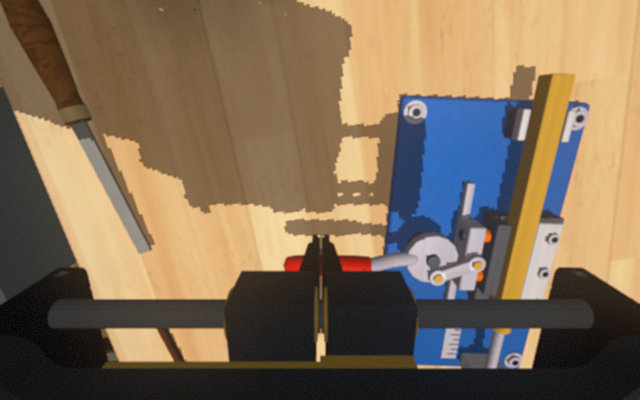

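The wrist view shows the bar in the channel and the closed fingers above the +y side of the red sleeve. The sleeve centreline is about 22 mm from the TCP, as planned.

```bash
python3 -m pendant '[[[0,0,0,0.025,0],[0,0,0,0.045,0],[0,0,0,0.045,0],[0,-0.001,0,0.045,0],[0,-0.002,0,0.045,0],[0,-0.003,0,0.045,0],[0,-0.004,0,0.045,0],[0,-0.005,0,0.045,0]]]'; python3 -c "
from math import *
for k in range(1,9):
    f=.05*k; print([0,round((-80*sin(f)+17*(cos(f)-1))/1e3,4),round((80*(1-cos(f))-17*sin(f))/1e3,4),0,-round(f,3)])"
```

```text
t: 17.9
eef_pos: [466.8, -46.2, 30.5]
tcp_rot: [3.141, -0.0, 1.414]
ft_force: [0.1, 0.7, -0.2]
opening: 0.006
[0, -0.004, -0.0007, 0, -0.05]
[0, -0.0081, -0.0013, 0, -0.1]
[0, -0.0121, -0.0016, 0, -0.15]
[0, -0.0162, -0.0018, 0, -0.2]
[0, -0.0203, -0.0017, 0, -0.25]
[0, -0.0244, -0.0015, 0, -0.3]
[0, -0.0285, -0.001, 0, -0.35]
[0, -0.0325, -0.0003, 0, -0.4]
```

```bash
python3 -m pendant '[[[0,-0.004,-0.0007,0,-0.05],[0,-0.0081,-0.0013,0,-0.1],[0,-0.0121,-0.0016,0,-0.15],[0,-0.0162,-0.0018,0,-0.2],[0,-0.0203,-0.0017,0,-0.25],[0,-0.0244,-0.0015,0,-0.3],[0,-0.0285,-0.001,0,-0.35],[0,-0.0325,-0.0003,0,-0.4]]]'; python3 -c "
from h import *
s=env.state();print(s['eef_pos'],s['ft_force'])
c=shot('top');m=masks(c)['red'];v,u=np.where(m>0);P=ray(c,np.c_[u,v],50);g=(abs(P[:,0]-490)<80)&(abs(P[:,1]+90)<90);q=P[g].mean(0)[:2]-[542.6,-78];print(g.sum(),P[g].mean(0),np.degrees(np.arctan2(q[1],q[0]))%360-164)"
```

```text
t: 18.7
eef_pos: [460.8, -78.1, 30.2]
tcp_rot: [-3.141, -0.001, 1.816]
ft_force: [-1.0, 2.1, 0.6]
opening: 0.004
[460.80523574 -78.10391278  30.21850731] [-0.96829427  2.13934479  0.58698264]
0 [nan nan nan] nan<string>:4: RuntimeWarning: Mean of empty slice.
  ret = um.true_divide(
```

```bash
python3 -m pendant '[[[0,-0.004,-0.0007,0,-0.05],[0,-0.0081,-0.0013,0,-0.1],[0,-0.0121,-0.0016,0,-0.15],[0,-0.0162,-0.0018,0,-0.2],[0,-0.0203,-0.0017,0,-0.25],[0,-0.0203,-0.0017,0,-0.25],[0,-0.0203,-0.0017,0,-0.25],[0,-0.0203,-0.0017,0,-0.25]]]'
```

```text
t: 19.55
eef_pos: [463.2, -97.5, 30.1]
tcp_rot: [-3.14, -0.002, 2.063]
ft_force: [-5.1, 4.1, 3.4]
opening: 0.007
```

```bash
python3 -m pendant '[[[0,-0.004,-0.0007,0,-0.05],[0,-0.0081,-0.0013,0,-0.1],[0,-0.0121,-0.0016,0,-0.15],[0,-0.0162,-0.0018,0,-0.2],[0,-0.0203,-0.0017,0,-0.25],[0,-0.0203,-0.0017,0,-0.25],[0,-0.0203,-0.0017,0,-0.25],[0,-0.0203,-0.0017,0,-0.25]]]'
```

```text
t: 20.35
eef_pos: [470.8, -116.2, 30.0]
tcp_rot: [-3.14, -0.004, 2.313]
ft_force: [-6.6, 2.3, 4.1]
opening: 0.007
```

```bash
python3 -m pendant '[[[0,-0.004,-0.0007,0,-0.05],[0,-0.0081,-0.0013,0,-0.1],[0,-0.0121,-0.0016,0,-0.15],[0,-0.0162,-0.0018,0,-0.2],[0,-0.0203,-0.0017,0,-0.25],[0,-0.0203,-0.0017,0,-0.25],[0,-0.0203,-0.0017,0,-0.25],[0,-0.0203,-0.0017,0,-0.25]]]'
```

```text
t: 21.15
eef_pos: [485.0, -132.8, 30.1]
tcp_rot: [3.141, 0.0, 2.562]
ft_force: [-0.9, -0.3, -0.1]
opening: 0.007
```

```bash
python3 - <<'E'
from h import *
s=shot('side','s7.png'); cv2.imwrite('pics/s7c.png',cv2.resize(s['image'][170:280,260:410],None,fx=5,fy=5,interpolation=cv2.INTER_CUBIC))
for n,c in(('side',s),('top',shot('top')),('wrist',wrist()[0])):
    m=masks(c)['red'];v,u=np.where(m>0);P=ray(c,np.c_[u,v],47);g=(abs(P[:,0]-510)<80)&(abs(P[:,1]+120)<90)
    if g.sum()>5:
        r=cv2.minAreaRect(P[g,:2].astype(np.float32)); q=np.array(r[0])-[542.6,-78]; print(n,g.sum(),r,'q by centre',np.radians(np.degrees(np.arctan2(q[1],q[0]))%360-164))
E
```

```text
Traceback (most recent call last):
  File "h.py", line 17, in ray
    d=np.array([[(u-c['cx'])/c['fx'],(v-c['cy'])/c['fy'],1] for u,v in np.reshape(uv,(-1,2))])@R
      ~~~~~~~~~~~~~~~~~~~~~~~~~~~~~~~~~~~~~~~~~~~~~~~~~~~~~~~~~~~~~~~~~~~~~~~~~~~~~~~~~~~~~~~~^~
ValueError: matmul: Input operand 1 has a mismatch in its core dimension 0, with gufunc signature (n?,k),(k,m?)->(n?,m?) (size 3 is different from 0)
```

View pics/s7c.png

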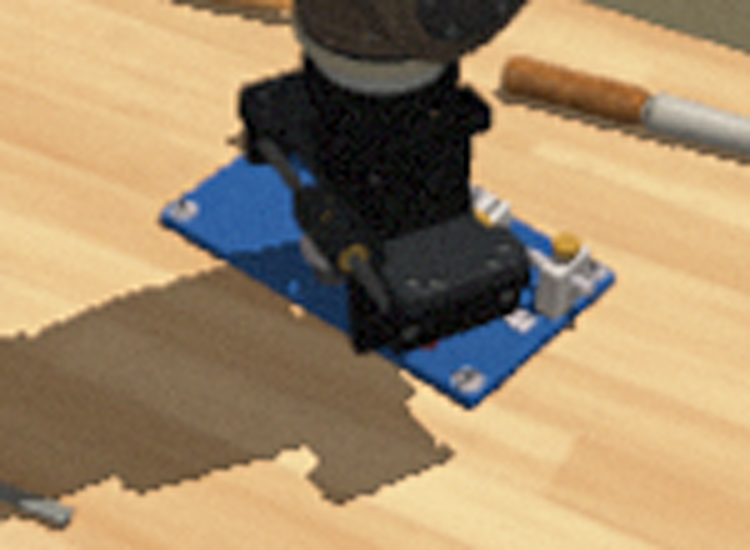

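The gripper hides the lever in this view. I'll back off, rise clear and look numerically.

```bash
python3 -m pendant '[[[0,0.01,0,0,0],[0,0.02,0,0,0],[0,0.02,0,-0.04,0],[0,0.02,0,-0.09,0],[0,0.06,0,-0.13,0],[0,0.1,0,-0.15,0],[0,0.1,0,-0.15,0],[0,0.1,0,-0.15,0]]]'; python3 - <<'E'
from h import *
for n,c in(('side',shot('side','s8.png')),('top',shot('top','t8.png')),('wrist',wrist('w8.png')[0])):
    m=masks(c)['red'];v,u=np.where(m>0)
    if len(v)<6: print(n,'none'); continue
    P=ray(c,np.c_[u,v],47);g=(abs(P[:,0]-520)<80)&(abs(P[:,1]+120)<90)
    if g.sum()>5:
        r=cv2.minAreaRect(P[g,:2].astype(np.float32)); q=np.array(r[0])-[542.6,-78]; print(n,g.sum(),r,'q by centre',np.radians(np.degrees(np.arctan2(q[1],q[0]))%360-164))
a=cv2.resize(cv2.imread('pics/s8.png')[170:270,270:400],None,fx=4,fy=4,interpolation=cv2.INTER_CUBIC)
b=cv2.imread('pics/w8.png'); cv2.imwrite('pics/8.png',np.vstack([cv2.resize(a,(350,270)),cv2.resize(b,(350,219))]) if 0 else np.hstack([cv2.resize(a,(400,308)),cv2.resize(b,(400,308))]))
E
```

```text
t: 22.1
eef_pos: [401.0, -78.0, 180.9]
tcp_rot: [3.141, 0.003, 2.564]
ft_force: [0.5, -0.7, 0.1]
opening: 0.001
side 72 ((466.9666748046875, -91.5078125), (53.92013931274414, 12.433364868164062), 11.52695369720459) q by centre 0.4559853888063204
top 13 ((486.25299072265625, -85.46701049804688), (6.26799201965332, 12.566609382629395), 89.75713348388672) q by centre 0.4110033411189012
wrist 589 ((469.9346008300781, -91.0534896850586), (59.2126350402832, 12.727218627929688), 10.217394828796387) q by centre 0.4569952598902551
```

View pics/8.png

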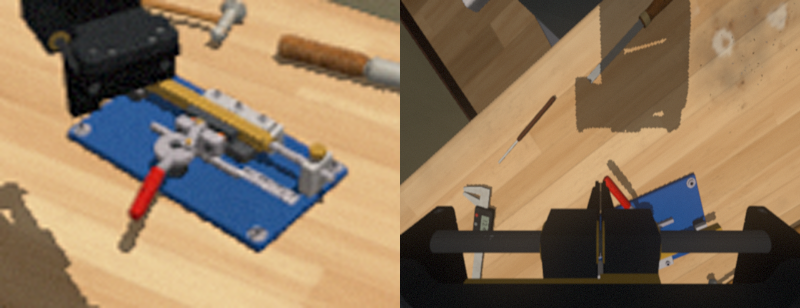

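Both the side and wrist views show the lever back at q≈0.46. It had reached about dead centre, where the force fell to 0, and it sprang back when I retreated. The bar still lies in place. I'll push again, this time past centre.

```bash
python3 -m pendant '[[[0,-0.01,0.01,0,0.14],[0,-0.02,0.02,0,0.28],[0,-0.03,0.03,0,0.42],[0,-0.0434,0.0402,0.01,0.56],[0,-0.0434,0.0402,0.03,0.7],[0,-0.0434,0.0402,0.06,0.81],[0,-0.0434,0.0402,0.06,0.81],[0,-0.0434,0.0402,0.06,0.81]]]'
```

```text
t: 23.05
eef_pos: [459.7, -68.6, 119.6]
tcp_rot: [-3.14, -0.001, 1.757]
ft_force: [-0.6, 0.2, -0.1]
opening: 0.002
```

```bash
python3 -m pendant '[[[0,0,0,0.04,0],[0,0,0,0.075,0],[0,0,0,0.092,0],[0,0,0,0.092,0],[0,-0.0015,0,0.092,0],[0,-0.003,0,0.092,0],[0,-0.0045,0,0.092,0],[0,-0.006,0,0.092,0]]]'; python3 -m pendant '[[[0,-0.004,-0.0007,0,-0.05],[0,-0.0081,-0.0013,0,-0.1],[0,-0.0121,-0.0016,0,-0.15],[0,-0.0162,-0.0018,0,-0.2],[0,-0.0203,-0.0017,0,-0.25],[0,-0.0203,-0.0017,0,-0.25],[0,-0.0203,-0.0017,0,-0.25],[0,-0.0203,-0.0017,0,-0.25]]]'
```

```text
t: 23.85
eef_pos: [461.1, -74.6, 29.0]
tcp_rot: [3.14, 0.001, 1.754]
ft_force: [-0.5, 0.9, 1.5]
opening: 0.003
t: 24.65
eef_pos: [462.5, -94.2, 28.6]
tcp_rot: [3.142, -0.001, 2.004]
ft_force: [-0.9, 7.5, 4.5]
opening: 0.006
```

```bash
python3 -m pendant '[[[0,-0.004,-0.0007,0,-0.05],[0,-0.0081,-0.0013,0,-0.1],[0,-0.0121,-0.0016,0,-0.15],[0,-0.0162,-0.0018,0,-0.2],[0,-0.0203,-0.0017,0,-0.25],[0,-0.0203,-0.0017,0,-0.25],[0,-0.0203,-0.0017,0,-0.25],[0,-0.0203,-0.0017,0,-0.25]]]'; python3 -c "
from h import *
s=env.state();print(s['moment'],s['tau'])"
```

```text
t: 25.45
eef_pos: [468.9, -113.1, 28.6]
tcp_rot: [-3.141, -0.002, 2.254]
ft_force: [-2.6, 6.0, 4.4]
opening: 0.005
[1.03327962 0.49486336 0.04259277] [-2.64785685e+00 -5.14459920e+01 -1.37299293e+01 -5.19612450e-01
 -1.11872748e+00  2.45802384e-02]
```

Forces are within limits. I continue to about 1.2, then on past centre.

```bash
python3 -m pendant '[[[0,-0.004,-0.0007,0,-0.05],[0,-0.0081,-0.0013,0,-0.1],[0,-0.0121,-0.0016,0,-0.15],[0,-0.0162,-0.0018,0,-0.2],[0,-0.0203,-0.0017,0,-0.25],[0,-0.0203,-0.0017,0,-0.25],[0,-0.0203,-0.0017,0,-0.25],[0,-0.0203,-0.0017,0,-0.25]]]'
```

```text
t: 26.25
eef_pos: [480.9, -130.4, 28.2]
tcp_rot: [3.142, -0.0, 2.503]
ft_force: [-2.8, -0.1, 1.2]
opening: 0.004
```

```bash
python3 -m pendant '[[[0,-0.002,-0.0003,0,-0.025],[0,-0.004,-0.0007,0,-0.05],[0,-0.006,-0.001,0,-0.075],[0,-0.0081,-0.0013,0,-0.1],[0,-0.0101,-0.0015,0,-0.125],[0,-0.0121,-0.0016,0,-0.15],[0,-0.0162,-0.0018,0,-0.2],[0,-0.0162,-0.0018,0,-0.2]]]'; python3 - <<'E'
from h import *
c,s=wrist('w9.png'); m=masks(c)['red'];v,u=np.where(m>0); print(s['ft_force'],len(v))
if len(v)>10:
    P=ray(c,np.c_[u,v],47); print(P.min(0),P.max(0),P.mean(0))
c=shot('side','s9.png'); m=masks(c)['red'];v,u=np.where(m>0);
if len(v)>3:
    P=ray(c,np.c_[u,v],47); g=(abs(P[:,0]-520)<80)&(abs(P[:,1]+120)<90); print(g.sum(),P[g].mean(0))
E
```

```text
t: 27.05
eef_pos: [493.7, -142.0, 28.1]
tcp_rot: [3.141, 0.001, 2.705]
ft_force: [0.5, 1.1, -0.2]
opening: 0.005
[ 0.46392441  1.10499024 -0.16619348] 1
0 [nan nan nan]<stdin>:7: RuntimeWarning: Mean of empty slice.
  ret = um.true_divide(
```

```bash
python3 -m pendant '[[[0,-0.002,-0.0003,0,-0.025],[0,-0.004,-0.0007,0,-0.05],[0,-0.006,-0.001,0,-0.075],[0,-0.006,-0.001,0,-0.075],[0,-0.006,-0.001,0,-0.075],[0,-0.006,-0.001,0,-0.075],[0,-0.006,-0.001,0,-0.075],[0,-0.006,-0.001,0,-0.075]]]'; python3 -m pendant '[[[0,0.01,0,0,0],[0,0.02,0,0,0],[0,0.02,0,-0.04,0],[0,0.02,0,-0.09,0],[0,0.06,0,-0.13,0],[0,0.1,0,-0.15,0],[0,0.1,0,-0.15,0],[0,0.1,0,-0.15,0]]]';  python3 - <<'E'
from h import *
for n,c in(('side',shot('side','s10.png')),('top',shot('top','t10.png'))):
    m=masks(c)['red'];v,u=np.where(m>0)
    if len(v)<6: print(n,'none'); continue
    P=ray(c,np.c_[u,v],47);g=(abs(P[:,0]-520)<80)&(abs(P[:,1]+120)<90)
    if g.sum()>5:
        r=cv2.minAreaRect(P[g,:2].astype(np.float32)); q=np.array(r[0])-[542.6,-78]; print(n,g.sum(),r,'q by centre',np.radians(np.degrees(np.arctan2(q[1],q[0]))%360-164))
a=cv2.imread('pics/s10.png')[180:260,285:395]; b=cv2.imread('pics/t10.png')[170:250,290:400]
cv2.imwrite('pics/10.png',np.vstack([cv2.resize(x,None,fx=3.7,fy=3.7,interpolation=cv2.INTER_CUBIC) for x in(a,b)]))
E
```

```text
t: 27.95
eef_pos: [498.1, -145.1, 28.1]
tcp_rot: [3.142, 0.0, 2.779]
ft_force: [0.0, -0.1, 1.1]
opening: 0.002
t: 28.75
eef_pos: [404.0, -109.3, 178.8]
tcp_rot: [-3.142, 0.002, 2.779]
ft_force: [0.5, -0.1, -0.4]
opening: 0.004
side 83 ((515.8399047851562, -149.7354278564453), (58.9034423828125, 14.564918518066406), 75.67030334472656) q by centre 1.4929988858823569
top 53 ((522.7879638671875, -148.48989868164062), (50.92613220214844, 9.979035377502441), 75.77789306640625) q by centre 1.5760557279247331
```

```bash
python3 - <<'E'
from h import *
ey=np.array([.1908,.9816]); ex=np.array([.9816,-.1908]); o=np.array([604.9,-90.1])
for n,c in(('top',shot('top')),('side',shot('side'))):
    h=cv2.cvtColor(c['image'],cv2.COLOR_BGR2HSV); m=cv2.inRange(h,(18,90,60),(34,255,255))
    v,u=np.where(m>0); P=ray(c,np.c_[u,v],36)[:,:2]-o; X=P@ex;Y=P@ey; g=(abs(X)<12)&(Y>-70)&(Y<140)
    yb=np.histogram(Y[g],bins=np.arange(-70,145,5))[0]
    print(n,g.sum(),Y[g].min(),Y[g].max(),yb.tolist(),'x by y',[X[g&(abs(Y-k)<15)].mean().round(1) for k in(-30,0,30,60,90,115)])
E
```

```text
top 244 -55.21599339803006 126.74933604383797 [0, 0, 1, 6, 6, 6, 7, 7, 7, 8, 7, 6, 7, 7, 7, 5, 6, 6, 6, 7, 6, 7, 5, 6, 5, 7, 6, 6, 6, 6, 7, 7, 8, 8, 7, 8, 8, 9, 8, 2, 0, 0] x by y [np.float64(-2.3), np.float64(-1.7), np.float64(-2.0), np.float64(-2.4), np.float64(-1.6), np.float64(-1.3)]
side 102 -63.041645699088825 137.73832969300815 [0, 2, 4, 5, 5, 6, 5, 4, 6, 4, 4, 6, 4, 4, 5, 5, 5, 4, 5, 4, 0, 0, 0, 0, 0, 0, 0, 0, 0, 0, 2, 1, 0, 0, 0, 0, 0, 0, 0, 4, 4, 4] x by y [np.float64(-6.3), np.float64(-6.3), np.float64(-5.8), np.float64(nan), np.float64(-9.7), np.float64(-2.8)]<stdin>:7: RuntimeWarning: Mean of empty slice.
  ret = ret.dtype.type(ret / rcount)
```

```bash
python3 -m pendant '[[[0,-0.03,0.025,0,0.14],[0,-0.06,0.05,0,0.28],[0,-0.09,0.075,0,0.42],[0,-0.12,0.1,0,0.56],[0,-0.15,0.12,0,0.7],[0,-0.1716,0.1454,0,0.84],[0,-0.1716,0.1454,0,0.98],[0,-0.1716,0.1454,0,1.12]]]'
python3 -m pendant '[[[0,0,0,0,0.14],[0,0,0,0,0.28],[0,0,0,0,0.28],[0,0,0,0,0.28],[0,0,0,0,0.28],[0,0,0,0,0.28],[0,0,0,0,0.28],[0,0,0,0,0.28]]]'
python3 - <<'E'
from h import *
ey=np.array([.1908,.9816]); ex=np.array([.9816,-.1908]); o=np.array([604.9,-90.1])
c,s=wrist('w11.png'); h=cv2.cvtColor(c['image'],cv2.COLOR_BGR2HSV); m=cv2.inRange(h,(18,110,50),(34,255,255)); w=cloud(c)
v,u=np.where(m>0); P=ray(c,np.c_[u,v],36)[:,:2]-o; X=P@ex;Y=P@ey; g=(abs(X)<14)&(Y>20)&(Y<145)
print(g.sum(),np.percentile(Y[g],[0,99.5,100]),'width',[(k,X[g&(abs(Y-k)<3)].min().round(1),X[g&(abs(Y-k)<3)].max().round(1)) for k in(60,75,90,105,120) if (g&(abs(Y-k)<3)).any()])
print('z',np.nanmedian(w[v[g],u[g],2]))
E
```

```text
t: 29.75
eef_pos: [617.4, -34.0, 175.9]
tcp_rot: [-3.139, -0.001, 1.654]
ft_force: [0.3, 0.0, -0.5]
opening: 0.004
t: 30.55
eef_pos: [616.7, -34.6, 178.2]
tcp_rot: [3.141, -0.0, 1.379]
ft_force: [0.5, -0.1, -0.1]
opening: 0.006
1419 [ 20.11713373 126.38666384 141.59976612] width [(60, np.float64(-7.2), np.float64(5.8)), (75, np.float64(-6.1), np.float64(5.7)), (90, np.float64(-6.0), np.float64(6.6)), (105, np.float64(-6.9), np.float64(7.5)), (120, np.float64(-13.4), np.float64(6.5))]
z 37.74107567791247
```

```bash
python3 -c "
from h import *
env.job_done(); print(env.state()['t'])"
```

```text
the job is handed in; nothing more can be done
the job is handed in; nothing more can be done
```

The bar is in the channel against the length stop, the cam lever is shut on it, and I handed the job in at about 31 s; no verdict was reported.

**What I did**
- **Bar:** I gripped it 20 mm off its centre and laid it in the channel. I then crept it against the stop until the wrist force held at about 5 N, with the lever still open, and released it.
- **Lever:** I pushed it with closed fingers, with wrist-force readings up to about 9 N. The first push stopped about at dead centre, and the lever sprang back to 0.46 rad when I withdrew. A second push took it past centre.

**Last checks**
- **Lever angle:** The handle's direction gives about 1.60 rad in both the top and side views. Its centre position gives 1.58 (top) and 1.49 (side). The side figure is below the 1.52 limit; I trust the direction more.
- **Bar position:** The tail end lies at jig y = 126.4 mm, against 126.8 mm expected from the contact pose, so the bar kept its place at the stop within about 0.5 mm. It lies parallel and at the right height.
- **Robot:** The arm was clear of everything, about 140 mm above the bar.

**Not checked**
- The jaw's grip force cannot be measured here.
- I did not re-measure the length stop or the bystander tools at the end.
- The last picture I wanted to look at was refused by the 12-picture limit, so the final checks are numerical only.

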